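# Stand the toppled tube rack back up and push it home

## Task

The empty white tube rack has toppled onto its long side. Push it over with the fingers so that it stands on its base again, holes up, then push it along the bench until its long side lies flush against the aluminium stop bar. Only push the rack, never lift or carry it, and leave the other things where they stand.

Things in the scene. Friction and masses are not known exactly. Their poses are not given: they have to be found in the camera images.
- rack: loose white plastic tube rack, a closed block 180 mm long, 90 deep, 60 high when upright, 0.3 to 0.65 kg, 3 x 6 blind 17 mm holes in its top, dark slots along its sides. It starts on a long side (90 mm high, 60 thick), holes to the robot, base to the stop bar. Origin: middle of the side it lies on. Own y: the length; own x: out of the base (level at first, straight down once upright); own z: up at first, then to the bar
- rack_center (a point): centre of the rack block, 45 mm above the bench as it lies, 30 mm when upright; axes as the rack's. Pushed towards the bar near the upper edge of its hole side (1 to 3 N), the rack rolls over its lower edge, passes balance at about 34 degrees and falls onto its base. Sliding it takes up to about 8 N
- stop: aluminium bar fixed to the bench beyond the rack, 300 mm long, 22 deep, 30 high. Origin: on the bench, at the middle of the face that looks to the robot; x points level away from the robot, square to that face; y runs along the bar. At first the rack's centre is 170 to 195 mm in front of this face, within 30 mm of the bar's middle, turned up to 0.25 rad from the bar
- jar: amber glass jar with white cap, 52 mm wide, 70 mm tall; a loose bystander, origin at the centre of its underside
- bottle: white plastic bottle, 46 mm wide, 90 mm tall; a loose bystander, origin at the centre of its underside
- beaker: clear glass beaker, 58 mm wide, 75 mm tall; a loose bystander, origin at the centre of its underside
- flask: clear conical flask, 62 mm wide at the foot, 82 mm tall; a loose bystander, origin at the centre of its underside
- slidebox: flat grey plastic slide box, 50 x 85 x 32 mm; a loose bystander, origin at the centre of its underside
- vial: small clear vial, 28 mm wide, 50 mm tall; a loose bystander, origin at the centre of its underside
- weight: brass balance weight, 34 mm wide, 52 mm tall; a loose bystander, origin at the centre of its underside
Mind the look-alikes: they are no part of the job. Leave any yellow look-alike of the rack alone.

How it is judged:
On the way:
1. the rack stands upright on its base, holes up (angle between rack's own x axis and vertical above 3.05 rad and height (world z) of rack_center below 0.036 m), for 0.2 s.
At the end, for the whole second after the job is handed in: The rack stands still on its base on the bench, holes up (within 0.09 rad of upright), its long side against the stop bar: centre 40 to 51 mm in front of the bar's face (45 is touching), parallel to it within 0.07 rad, and within 90 mm of the bar's middle along the bar (angle between rack's own x axis and vertical above 3.05 rad and height (world z) of rack_center below 0.034 m and x of rack_center in the frame of stop between -0.051 and -0.04 m and y of rack_center in the frame of stop between -0.09 and 0.09 m and angle between the y axis of rack and the y axis of stop, either way round below 0.07 rad and linear speed of rack below 0.02 m/s).
It fails at once if the rack is lifted or carried off the bench (centre over 68 mm high, or over 57 mm while it lies on its side, or over 48 mm while upright) (height (world z) of rack_center above 0.068 m or (angle between rack's own x axis and vertical below 1.65 rad and height (world z) of rack_center above 0.057 m) or (angle between rack's own x axis and vertical above 2.95 rad and height (world z) of rack_center above 0.048 m)).
It fails at once if a bystander is moved by more than 25 mm or tipped (distance of any of jar, bottle, beaker, flask, slidebox, vial, weight from where it was at the start of the episode above 0.025 m or angle between any of jar, bottle, beaker, flask, slidebox, vial, weight's own z axis and vertical above 0.4 rad).
It also fails if it takes over 56 s, if anything falls off the work surface, if the arm or the gripper's body presses on something with over 40 N, if the wrist force passes 120 N, or if a joint passes its speed limit or range.

## Robot

A 6-joint arm with a two-finger parallel gripper is mounted at the origin on the work surface. World frame = base frame: x ahead of the robot, y to its left, z up, the work surface at z = 0. Lengths are in m, angles in rad, forces in N, time in s.
With the tool pointing down it reaches from about 0.2 to 0.875 m from the base axis. Payload 3.4 kg.
Tool frame: the origin (TCP) lies midway between the tips of the shut fingers; the grasp point (between the pads) lies 19 mm behind it; z points along the fingers, y is the line along which they close (so a half turn about z gives the same grasp; the last joint's range is limited). The gripper opens to 94 mm and grips with 3 to 60 N. Pads are 16 mm wide; open, the fingers measure 119 mm over their backs; the gripper's body (75 mm by 177 mm) begins 78 mm behind the grasp point.
Start: joints at [-1.435, 0.276, 1.505, -0, 1.361, -0.121], TCP at [0.146, -0.556, 0.18] pointing down, gripper open.
Joint ranges: [-2.89, 2.89], [-0.75, 2.08], [0.22, 2.7], [-1.18, 4.32], [0.11, 2.71], [-2.7, 2.7]. Speed limits (rad/s): [2.57, 2.57, 3.14, 3.14, 3.14, 3.14].

## Interface

Orientations are given as a unit quaternion [w, x, y, z].
In Python, from bench import ctrl, cams gives the robot as it stands.
- The arm moves only by the tool carry_out, never from a script. Its argument "steps" is a list of rows, each a list of 5 numbers: the shift along the tool's x, y, z in m, then the turn about the tool's z in degrees, then the opening, from 0 (shut) to 1 (fully open). In form: [[dx, dy, dz, roll, gripper], ...]. A call has 1 to 20 rows; each row is the pose to reach, as a shift and turn from the pose commanded when the call began, along the tool's axes at that moment; what a row does not reach only later rows make up. A row lasts 1/12 s, in which the tool goes at most 41.7 mm and 7.16 degrees, less where a joint would pass 70% of its speed; a pose out of reach is approached as far as the arm can. A call with a gripper value outside its range is refused whole. The fingers move at their own pace and stop on an object; "newtons" is the grip in N (left out, the last holds). Time passes only in rows, so rows that repeat a pose let the fingers close. It gives the time, the measured TCP pose, the force, the opening and the grip force at its end, in the units of the state.
- ctrl.observe(): the state, without advancing time (a new reading comes with each control period).
- cams.get_image(name): name is "scene" or "side" or "wrist"; returns a dict with "frame" (384x512x3 uint8, red, green, blue), "intrinsics" (3x3 intrinsics, pixels), "k1" (the pictures are not rectified: a ray, as slopes to the right and down, at radius r is drawn at 1 + k1 r^2 times it, then the intrinsics apply), "extrinsics" (4x4, takes a point from camera to world coordinates). Camera axes: x right, y up, looking along -z (the intrinsics and any distortion apply to the point x, -y, -z); pixel columns grow to the right and rows downward; lengths in m; the calibration is good to about 2 mm. A picture is of the moment at which its call begins. There is no depth.
- ctrl.finish_job(): hands the job in; it is judged then, once.
The state is a dict: "t": time; "joints": joint angles; "joint_vel": joint speeds; "joint_efforts": joint torques, N m; "tool_pos": TCP position; "eef_rot": TCP orientation; "wrist_force": force on the tool from outside, world axes, zero at the start; "torque": the same for the moment, N m; "opening": finger opening in m; "gripper_force": force on a finger pad.
Only numpy, scipy, OpenCV 4.12 (cv2) and the standard library are available. Lean on these libraries where they do the work, as an engineer would, in place of code of your own. Each camera call takes 0.05 s, during which the arm holds its last target. There are 200 camera calls.

## Working session

There is one attempt and no reset: what is moved stays moved. The work goes in short steps, Python scripts to look and compute and a tool call to move; the robot and the scene stay as the last step left them, time stands still between calls to the robot, and variables do not carry over. Pictures are saved under pics/ and viewed, at most 10 in all, crops included, and the job is handed in when it is done.

Besides the shell and the picture viewer there is one more tool, called after "Emit:" as name(argument=value, ...) on one line, values as JSON. carry_out: Moves the arm, as the interface text tells. Its arguments: {"type":"object","properties":{"steps":{"type":"array","items":{"type":"array","items":{"type":"number"}}},"newtons":{"type":"number"}},"required":["steps"]}

```bash
mkdir -p pics; cat > h.py <<'E'
import numpy as np, cv2
from bench import ctrl, cams
def ray(im,u,v):
    K=np.array(im["intrinsics"]);T=np.array(im["extrinsics"]);k=im["k1"]
    d=np.array([(u-K[0,2])/K[0,0],(v-K[1,2])/K[1,1]]);s=d.copy()
    for _ in range(20): s=d/(1+k*(s@s))
    return T[:3,3],T[:3,:3]@np.array([s[0],-s[1],-1])
def onz(im,u,v,z=0):
    o,d=ray(im,u,v);return o+d*(z-o[2])/d[2]
E
python3 - <<'E'
from h import *
import pickle
ims={n:cams.get_image(n) for n in("scene","side")}
pickle.dump(ims,open("i0.pkl","wb"))
for n,i in ims.items(): cv2.imwrite(f"pics/{n}0.png",cv2.resize(i["frame"][:,:,::-1],(800,600)));print(n,np.array(i["extrinsics"])[:3,3])
s=ctrl.observe();print(s["tool_pos"],s["eef_rot"],s["t"])
E
```

```text
scene [ 1.28849177 -0.00785435  0.78960598]
side [0.48110985 0.78653516 0.45756603]
[ 0.14594825 -0.5556053   0.17880856] [-8.09420711e-04  9.91769266e-01  1.28035416e-01 -1.63104319e-05] 0.1
```

View pics/scene0.png

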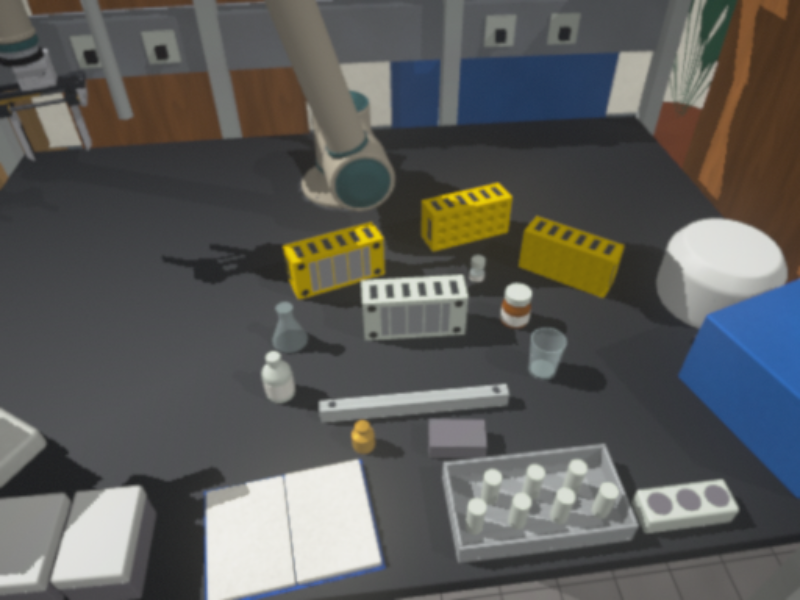

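View pics/side0.png

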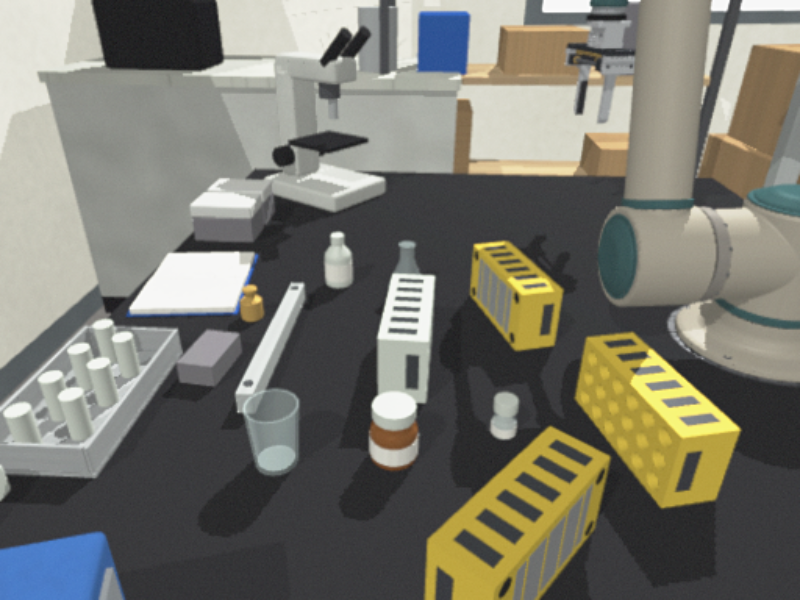

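The scene view shows the white rack with its top face at (361–467, 276–307) and its base edge at (364,340)–(465,333). The bar's robot-side top edge runs (319,403)–(508,386). A yellow look-alike stands behind the rack on the left, and the vial at (478,268) behind it on the right. I'll cast these pixels to planes.

```bash
python3 - <<'E'
from h import *
import pickle
ims=pickle.load(open("i0.pkl","rb"))
def p(n,U,V,z): return onz(ims[n],(U+.5)*.64-.5,(V+.5)*.64-.5,z).round(3)[:2]
L=[("rack top: far L,R near R,L",.09,[(361,283),(466,276),(467,300),(363,307)]),("rack bottom base edge",0,[(364,340),(465,333)]),
("bar robot edge",.03,[(319,403),(508,386)]),("vial",0,[(477,280)]),("vialtop",.05,[(478,260)]),("jar base",0,[(515,322)]),("beaker",0,[(543,374)]),("flask",0,[(290,348)]),("bottle",0,[(280,400)]),
("yellow1 top",.09,[(285,243),(378,226),(383,236),(290,264)]),("y2 top",.09,[(421,200),(507,185),(512,201),(428,218)]),("y3 top",.09,[(537,219),(622,243)])]
for n,z,q in L: print(n,*[p("scene",*a,z) for a in q])
print("SIDE")
for n,z,q in [("rack top: nearbase farbase, farhole, nearhole",.09,[(379,338),(393,275),(436,277),(431,342)]),("bar robot edge",.03,[(305,286),(250,394)]),("vial",0,[(503,433)]),("jar",0,[(394,458)]),
("y1 top",.09,[(472,243),(505,242),(559,290),(515,301)]),("y2",.09,[(583,340),(632,334),(738,430),(665,443)])]: print(n,*[p("side",*a,z) for a in q])
E
```

```text
rack top: far L,R near R,L [0.478 0.008] [0.482 0.194] [0.544 0.184] [0.54  0.007]
rack bottom base edge [0.53  0.005] [0.535 0.188]
bar robot edge [ 0.687 -0.074] [0.689 0.227]
vial [0.393 0.24 ]
vialtop [0.392 0.238]
jar base [0.519 0.285]
beaker [0.647 0.302]
flask [ 0.534 -0.126]
bottle [ 0.649 -0.14 ]
yellow1 top [ 0.345 -0.127] [0.313 0.052] [0.346 0.059] [ 0.41  -0.117]
y2 top [0.232 0.148] [0.196 0.339] [0.258 0.335] [0.298 0.153]
y3 top [0.327 0.368] [0.422 0.508]
SIDE
rack top: nearbase farbase, farhole, nearhole [0.533 0.188] [0.527 0.014] [0.465 0.016] [0.471 0.193]
bar robot edge [ 0.673 -0.061] [0.683 0.228]
vial [0.385 0.241]
jar [0.508 0.291]
y1 top [ 0.407 -0.115] [ 0.354 -0.123] [0.298 0.045] [0.362 0.082]
y2 [0.294 0.175] [0.233 0.157] [0.186 0.327] [0.259 0.351]
```

Emit:
carry_out(steps=[[0.451,-0.56,0,16,1],[0.451,-0.56,0,16,1],[0.451,-0.56,0,16,1],[0.451,-0.56,0,16,1],[0.451,-0.56,0,16,1],[0.451,-0.56,0,16,1],[0.451,-0.56,0,16,1],[0.451,-0.56,0,16,1],[0.451,-0.56,0,16,1],[0.451,-0.56,0,16,1],[0.451,-0.56,0,16,1],[0.451,-0.56,0,16,1],[0.451,-0.56,0,16,1],[0.451,-0.56,0,16,1],[0.451,-0.56,0,16,1],[0.451,-0.56,0,16,1],[0.451,-0.56,0,16,1],[0.451,-0.56,0,16,1],[0.451,-0.56,0,16,1],[0.451,-0.56,0,16,1]])

```text
t: 1.77
tool_pos: [0.4392, 0.0996, 0.179]
eef_rot: [0.001, 1.0, -0.01, -0.001]
wrist_force: [0.2, 0.3, 0.8]
opening: 0.0941
gripper_force: 0.0
```

Emit:
carry_out(steps=[[0,0,0.03,0,1],[0,0,0.06,0,1],[0,0,0.09,0,1],[0,0,0.102,0,1],[0,0,0.102,0,1],[0.006,0,0.102,0,1],[0.012,0,0.102,0,1],[0.015,0,0.102,0,1],[0.018,0,0.102,0,1],[0.021,0,0.102,0,1],[0.024,0,0.102,0,1],[0.027,0,0.102,0,1],[0.03,0,0.102,0,1],[0.03,0,0.102,0,1]])

```text
t: 2.93
tool_pos: [0.4708, 0.0994, 0.0776]
eef_rot: [0.0, 1.0, -0.011, 0.0]
wrist_force: [0.5, -0.3, -0.5]
opening: 0.0941
gripper_force: 0.0
```

```bash
python3 - <<'E'
from h import *
i=cams.get_image("side");cv2.imwrite("pics/side1.png",cv2.resize(i["frame"][:,:,::-1],(800,600)))
s=ctrl.observe();print(s["tool_pos"],s["wrist_force"],s["torque"],s["t"])
E
```

```text
[0.47026795 0.09938818 0.07748399] [ 0.23002592 -0.5166713  -0.38658737] [0.03367816 0.06230026 0.01009622] 2.9833
```

View pics/side1.png

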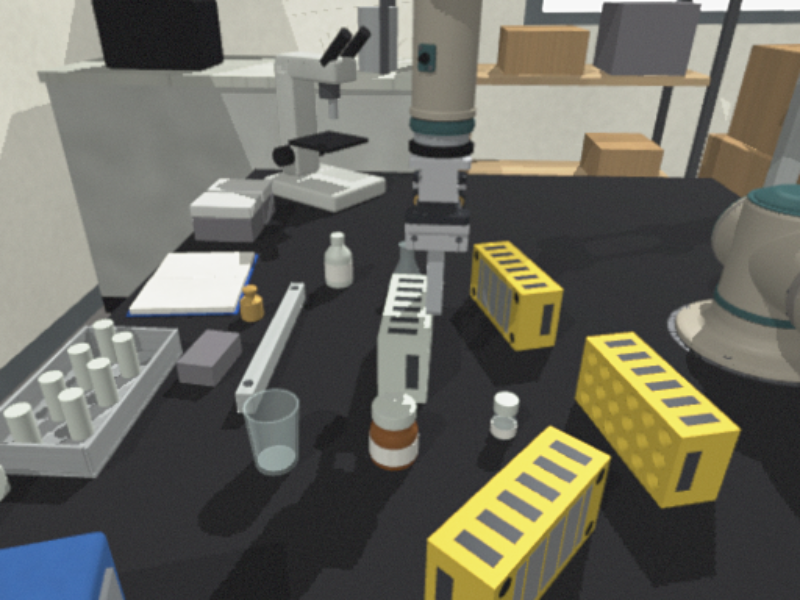

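The fingers (about (435,285)) stand right at the upper edge of the rack's hole side, and nothing else has moved. Next I'll push gently through the balance point.

Emit:
carry_out(steps=[[0.003,0,0,0,1],[0.006,0,0,0,1],[0.009,0,0,0,1],[0.012,0,0,0,1],[0.015,0,0,0,1],[0.018,0,0,0,1],[0.021,0,0,0,1],[0.024,0,0,0,1]])

```text
t: 3.65
tool_pos: [0.4943, 0.0988, 0.0775]
eef_rot: [0.0, 1.0, -0.011, -0.0]
wrist_force: [-0.2, -0.6, 0.6]
opening: 0.0942
gripper_force: 0.0
```

```bash
python3 - <<'E'
from h import *
i=cams.get_image("side");cv2.imwrite("pics/side2.png",cv2.resize(i["frame"][100:330,150:400,::-1],(750,690))[:600])
s=ctrl.observe();print(s["tool_pos"],s["wrist_force"],s["torque"],s["t"])
E
```

```text
[0.4951388  0.09874799 0.07755038] [1.21065984 0.36877613 0.17538501] [ 0.05361905 -0.02706134  0.03681377] 3.7
```

View pics/side2.png

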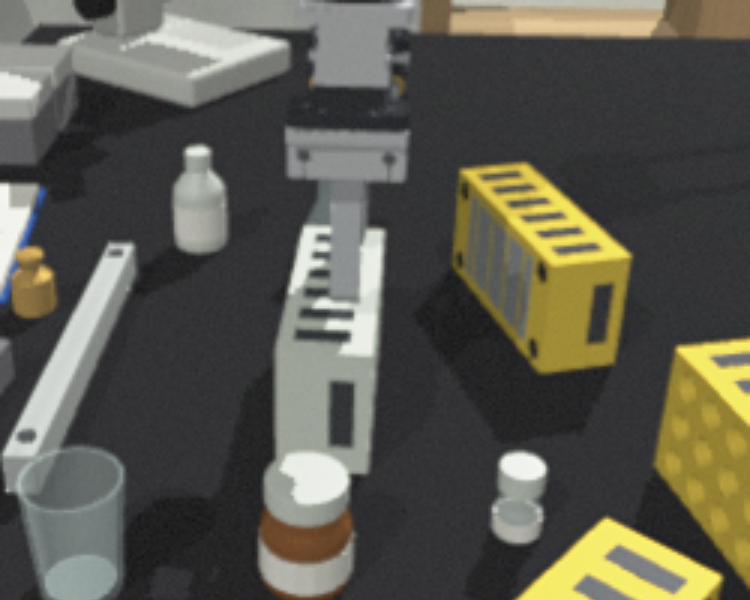

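The finger tip at crop (345,298) overlaps the rack's top face and the rack hasn't tipped, so the open tips seem to sit higher than the TCP. I'll check the tip height by intersecting its ray with the finger's y plane.

```bash
python3 - <<'E'
from h import *
i=cams.get_image("side")
for n,y,pts in(("tip",.155,[(332,298),(358,298)]),("tip",.146,[(332,298),(358,298)]),("rack near end topbase,tophole,bothole",.19,[(277,352),(377,358),(368,470)])):
  for U,V in pts:
    o,d=ray(i,150+U/3,100+V/3); print(n,y,(o+d*(y-o[1])/d[1]).round(3))
i=cams.get_image("scene");cv2.imwrite("pics/scene2.png",cv2.resize(i["frame"][120:290,170:390,::-1],(770,595)))
E
```

```text
tip 0.155 [0.501 0.155 0.108]
tip 0.155 [0.484 0.155 0.109]
tip 0.146 [0.501 0.146 0.103]
tip 0.146 [0.484 0.146 0.104]
rack near end topbase,tophole,bothole 0.19 [0.533 0.19  0.089]
rack near end topbase,tophole,bothole 0.19 [0.471 0.19  0.087]
rack near end topbase,tophole,bothole 0.19 [0.474 0.19  0.002]
```

View pics/scene2.png

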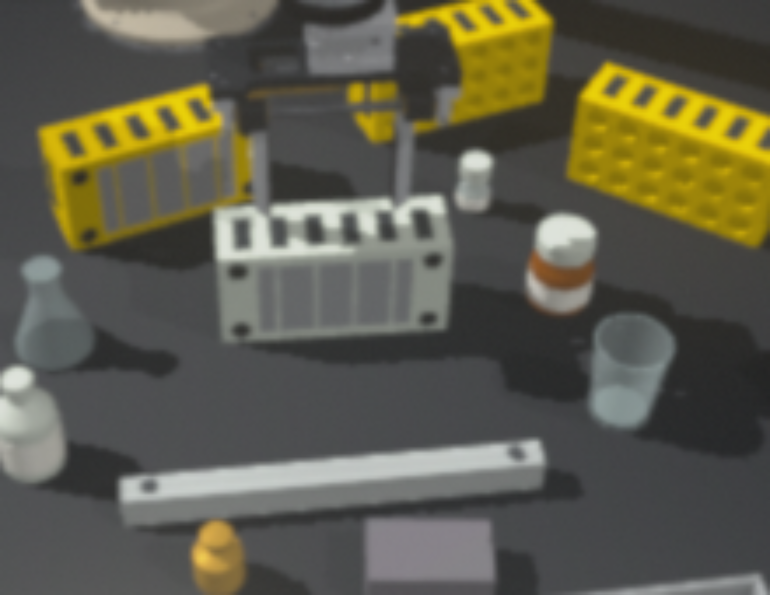

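The scene view shows both open finger tips resting above the rack's top edge, at crop (262,210) and (400,205). The tips are about 27 mm above the TCP. I'll back off, lower and push.

Emit:
carry_out(steps=[[-0.02,0,0,0,1],[-0.045,0,0,0,1],[-0.045,0,0,0,1],[-0.045,0,0.02,0,1],[-0.045,0,0.031,0,1],[-0.045,0,0.031,0,1],[-0.035,0,0.031,0,1],[-0.03,0,0.031,0,1],[-0.026,0,0.031,0,1],[-0.022,0,0.031,0,1],[-0.018,0,0.031,0,1],[-0.014,0,0.031,0,1],[-0.01,0,0.031,0,1],[-0.007,0,0.031,0,1],[-0.004,0,0.031,0,1]])

```text
t: 5.05
tool_pos: [0.4902, 0.0989, 0.0466]
eef_rot: [0.0, 1.0, -0.011, -0.0]
wrist_force: [-2.2, 0.1, 2.4]
opening: 0.0937
gripper_force: 1.3
```

Emit:
carry_out(steps=[[0.003,0,0,0,1],[0.006,0,0,0,1],[0.009,0,0,0,1],[0.012,0,0,0,1],[0.015,0,0,0,1],[0.018,0,0,0,1],[0.021,0,0,0,1]])

```text
t: 5.63
tool_pos: [0.5113, 0.0984, 0.0465]
eef_rot: [0.0, 1.0, -0.011, -0.0]
wrist_force: [-2.9, 0.9, 2.6]
opening: 0.0941
gripper_force: 1.3
```

```bash
python3 - <<'E'
from h import *
i=cams.get_image("side");cv2.imwrite("pics/side3.png",cv2.resize(i["frame"][100:330,150:400,::-1],(650,598)))
s=ctrl.observe();print(s["tool_pos"],s["wrist_force"],s["torque"],s["t"])
E
```

```text
[0.51227969 0.09835769 0.04660138] [-1.95518925  0.27147374  1.17804613] [-0.00871834  0.36886676  0.00785169] 5.6833
```

View pics/side3.png

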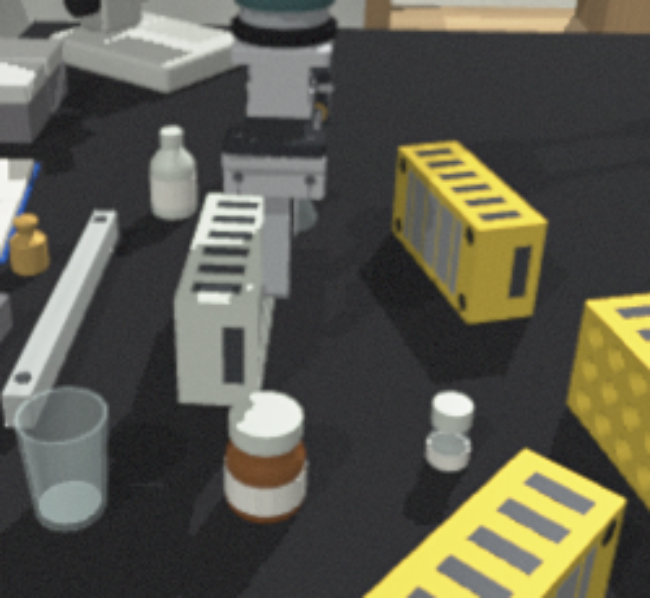

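The rack is at crop (180–270, 195–400), fingers behind it, slightly tilted at best; it may have slid. Checking the lower corners.

```bash
python3 - <<'E'
from h import *
i=cams.get_image("side")
for n,U,V in (("topbase",177,297),("tophole",262,298),("bothole",262,403),("botbase",181,400),("tipL",268,296),("tipR",289,296)):
    o,d=ray(i,150+U/2.6,100+V/2.6); y=.19 if n[0]!='t' or n[1]=='o' else .146
    print(n,(o+d*(y-o[1])/d[1]).round(3))
E
```

```text
topbase [0.578 0.19  0.093]
tophole [0.517 0.19  0.095]
bothole [0.517 0.19  0.003]
botbase [0.578 0.19  0.003]
tipL [0.515 0.146 0.07 ]
tipR [0.499 0.146 0.071]
```

The rack slid about 45 mm without tipping. I'll retry nearer its top edge, moving the fingers up along the rolling arc so their friction helps. If it slips again, the fingers just pass over the top.

Emit:
carry_out(steps=[[-0.01,0,0,0,1],[-0.015,0,-0.006,0,1],[-0.015,0,-0.011,0,1],[-0.015,0,-0.011,0,1],[-0.008,0,-0.011,0,1],[-0.004,0,-0.011,0,1],[-0.002,0,-0.011,0,1],[0.001,0,-0.012,0,1],[0.004,0,-0.014,0,1],[0.0075,0,-0.017,0,1],[0.011,0,-0.019,0,1],[0.015,0,-0.021,0,1],[0.019,0,-0.023,0,1],[0.023,0,-0.025,0,1],[0.027,0,-0.0265,0,1],[0.0315,0,-0.028,0,1]])

```text
t: 7.07
tool_pos: [0.5431, 0.0977, 0.0748]
eef_rot: [0.0, 1.0, -0.011, 0.0]
wrist_force: [-0.2, 0.7, -0.2]
opening: 0.0937
gripper_force: 0.2
```

```bash
python3 - <<'E'
from h import *
i=cams.get_image("side");cv2.imwrite("pics/side4.png",cv2.resize(i["frame"][100:330,150:400,::-1],(650,598)))
s=ctrl.observe();print(s["tool_pos"],s["wrist_force"],s["torque"],s["t"])
E
```

```text
[0.54459817 0.09764996 0.07515792] [0.83222134 0.17285619 1.20335594] [-0.00792577  0.02521119 -0.02800274] 7.1167
```

View pics/side4.png

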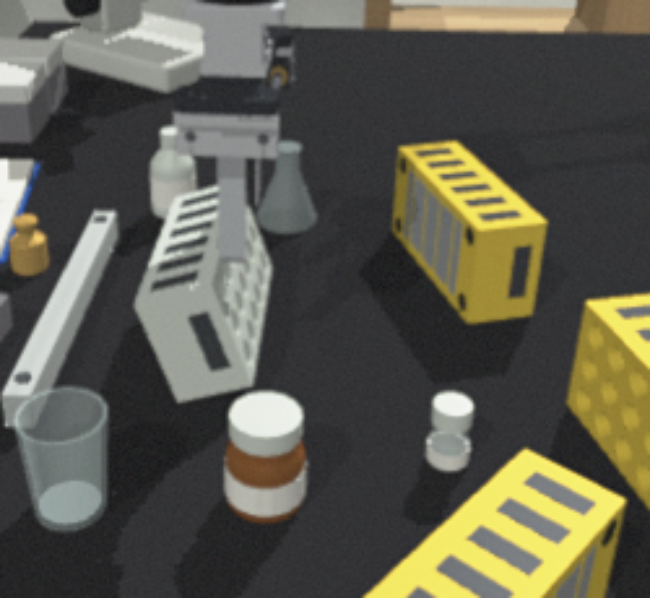

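The rack is tilting about its lower edge at crop (180,400), roughly 22 degrees so far. I'll continue past balance.

Emit:
carry_out(steps=[[0.004,0,-0.001,0,1],[0.008,0,-0.002,0,1],[0.012,0,-0.003,0,1],[0.016,0,-0.003,0,1],[0.02,0,-0.003,0,1],[0.024,0,-0.003,0,1],[0.028,0,-0.003,0,1],[0.03,0,-0.003,0,1],[0.03,0,-0.003,0,1],[0.03,0,-0.003,0,1],[0.03,0,-0.003,0,1],[0.03,0,-0.003,0,1]])

```text
t: 8.12
tool_pos: [0.5722, 0.0971, 0.0775]
eef_rot: [0.0, 1.0, -0.011, -0.0]
wrist_force: [-0.6, 0.1, 0.0]
opening: 0.094
gripper_force: 0.0
```

```bash
python3 - <<'E'
from h import *
i=cams.get_image("side");cv2.imwrite("pics/side5.png",cv2.resize(i["frame"][100:330,150:400,::-1],(650,598)))
s=ctrl.observe();print(s["tool_pos"],s["wrist_force"],s["torque"],s["t"])
E
```

```text
[0.57223801 0.09703705 0.0775501 ] [-0.33396702  0.39939197 -0.00501974] [0.00494552 0.01064271 0.02648756] 8.1667
```

View pics/side5.png

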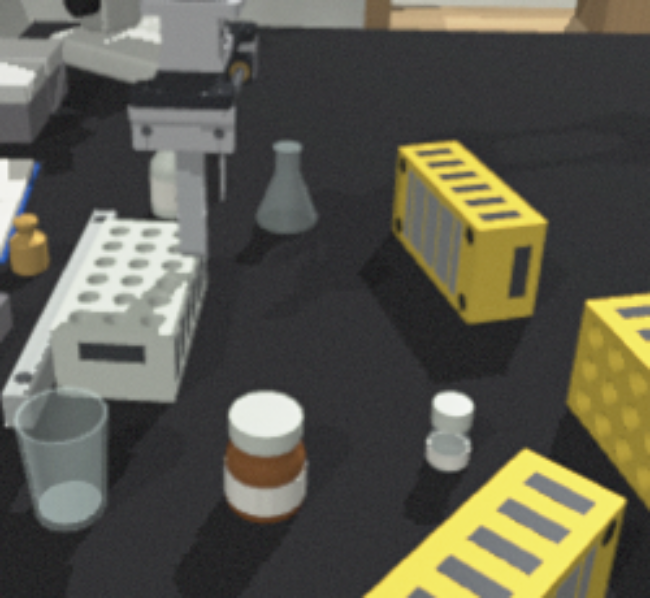

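The rack stands upright, holes up, with a gap to the bar. I'll back off, lower and push it toward the bar.

Emit:
carry_out(steps=[[-0.02,0,0,0,1],[-0.035,0,0,0,1],[-0.035,0,0,0,1],[-0.035,0,0.03,0,1],[-0.035,0,0.06,0,1],[-0.035,0,0.066,0,1],[-0.035,0,0.066,0,1],[-0.025,0,0.066,0,1],[-0.02,0,0.066,0,1],[-0.015,0,0.066,0,1],[-0.01,0,0.066,0,1],[-0.006,0,0.066,0,1],[-0.002,0,0.066,0,1],[0.002,0,0.066,0,1],[0.005,0,0.066,0,1],[0.008,0,0.066,0,1],[0.01,0,0.066,0,1]])

```text
t: 9.58
tool_pos: [0.5807, 0.0967, 0.0113]
eef_rot: [0.0, 1.0, -0.011, -0.002]
wrist_force: [-5.3, -0.2, 3.4]
opening: 0.0942
gripper_force: 3.3
```

Emit:
carry_out(steps=[[0.001,0,0,0,1],[0.002,0,0,0,1],[0.003,0,0,0,1]])

```text
t: 9.83
tool_pos: [0.5806, 0.0966, 0.0111]
eef_rot: [0.0, 1.0, -0.011, -0.005]
wrist_force: [-10.4, -0.4, 7.5]
opening: 0.0942
gripper_force: 5.1
```

```bash
python3 - <<'E'
from h import *
i=cams.get_image("side");cv2.imwrite("pics/side6.png",cv2.resize(i["frame"][150:300,130:330,::-1],(800,600)))
s=ctrl.observe();print(s["tool_pos"],s["wrist_force"],s["torque"],s["t"])
E
```

```text
[0.58058094 0.09659516 0.01109683] [-9.68990421 -1.19507599  6.97702421] [0.19875249 1.54465554 0.39182968] 9.8833
```

View pics/side6.png

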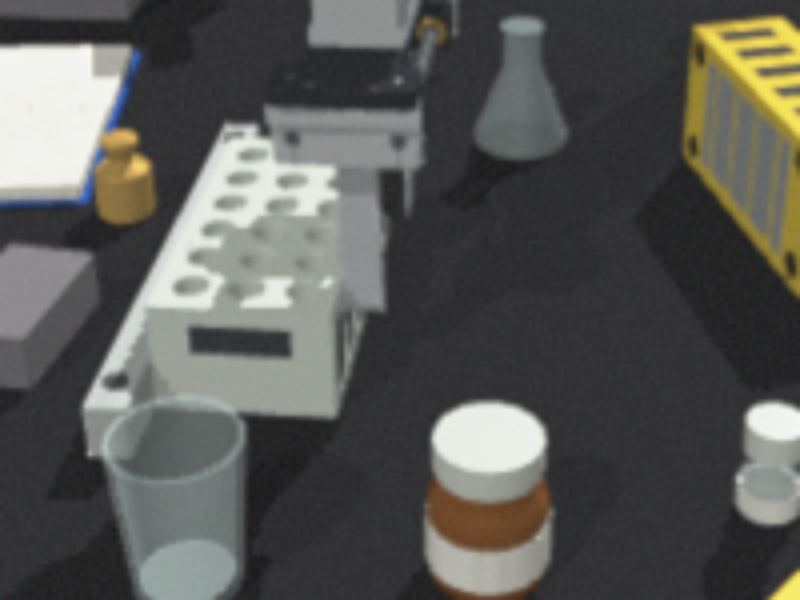

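The rack touches the bar: motion has stopped and the force is rising to 10 N. I'll press a bit more to seat it flush, back off, and measure the gap.

Emit:
carry_out(steps=[[0.001,0,0,0,1],[0.002,0,0,0,1],[0.003,0,0,0,1],[0.004,0,0,0,1],[0.004,0,0,0,1],[0.004,0,0,0,1]])

```text
t: 10.38
tool_pos: [0.5805, 0.0964, 0.0109]
eef_rot: [0.001, 1.0, -0.01, -0.008]
wrist_force: [-14.7, -1.5, 11.7]
opening: 0.0941
gripper_force: 7.4
```

Emit:
carry_out(steps=[[-0.004,0,0,0,1],[-0.01,0,0,0,1],[-0.02,0,0,0,1],[-0.035,0,0,0,1],[-0.035,0,-0.03,0,1],[-0.035,0,-0.06,0,1],[-0.035,0,-0.09,0,1],[-0.07,0,-0.12,0,1],[-0.11,0,-0.12,0,1],[-0.15,0,-0.12,0,1],[-0.15,0,-0.12,0,1],[-0.15,0,-0.12,0,1]])

```text
t: 11.38
tool_pos: [0.4376, 0.1002, 0.132]
eef_rot: [-0.0, 1.0, -0.011, 0.001]
wrist_force: [0.9, -0.3, -0.3]
opening: 0.094
gripper_force: 0.0
```

```bash
python3 - <<'E'
from h import *
i=cams.get_image("scene");cv2.imwrite("pics/scene6.png",cv2.resize(i["frame"][160:300,180:360,::-1],(720,560),interpolation=cv2.INTER_CUBIC))
s=ctrl.observe();print(s["tool_pos"],s["wrist_force"],s["t"])
E
```

```text
[0.44000064 0.10014026 0.13220325] [ 0.21591354 -0.52504303  0.17772302] 11.4333
```

View pics/scene6.png

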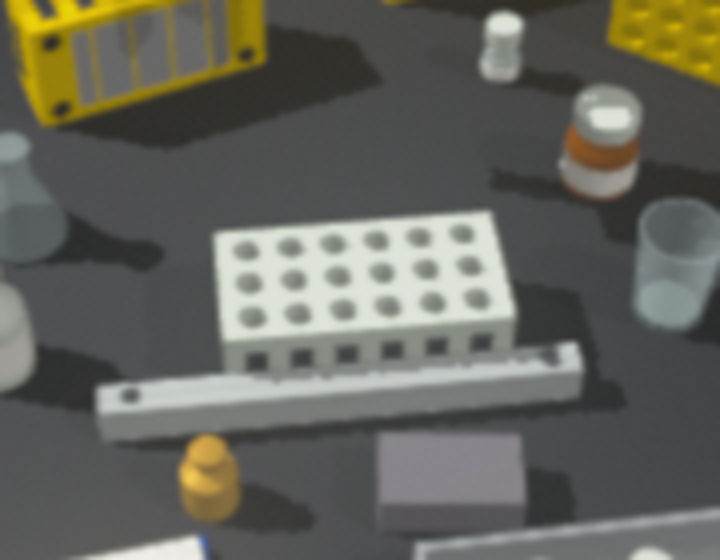

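The rack is upright against the bar. Its top near edge runs (222,342)–(515,317), and the bar's far top edge (98,387)–(573,345). I'll check the angles with numbers.

```bash
python3 - <<'E'
from h import *
i=cams.get_image("scene")
P=lambda U,V,z: onz(i,180+(U+.5)/4-.5,160+(V+.5)/4-.5,z)[:2]
for n,a,b in(("racknear",P(222,342,.06),P(515,317,.06)),("rackfar",P(214,232,.06),P(491,212,.06)),("barfar",P(98,387,.03),P(573,345,.03)),("barnear",P(100,413,.03),P(580,370,.03))):
    d=b-a;print(n,a.round(4),b.round(4),"dx/dy",(d[0]/d[1]).round(3))
E
```

```text
racknear [0.681  0.0035] [0.6832 0.1833] dx/dy 0.012
rackfar [0.5889 0.0051] [0.5929 0.1864] dx/dy 0.022
barfar [ 0.6825 -0.0741] [0.6854 0.2225] dx/dy 0.01
barnear [ 0.7024 -0.0732] [0.7055 0.2222] dx/dy 0.01
```

```bash
python3 -c "
from bench import ctrl
print(ctrl.finish_job())"
```

```text
the job is handed in; nothing more can be done
None
```

The rack was pushed upright and slid flush against the stop bar (parallel within about 0.01 rad, gap about 1–2 mm by camera), the other things look undisturbed in the pictures, and the job is handed in; no verdict was returned.

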